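# Close the controller's cover and hold its recessed reset button down

### The arm

A 6-joint arm with a two-finger parallel gripper is mounted at the origin on a cart in front of the work surface, level with it; the furniture and walls round the work are solid. World frame = base frame: x ahead of the robot, y to its left, z up, the work surface at z = 0. Lengths are in m, angles in rad, forces in N, time in s.
With the tool pointing down it reaches from about 0.35 to 0.8 m from the base axis. Payload 7.3 kg.
Tool frame: the origin (TCP) lies between the finger pads; the fingertips stand 25 mm ahead of it and the grasp point (between the pads) lies 6 mm ahead of it (r.tip_extent is the distance from the TCP to the fingertips, in m); z points along the fingers, y is the line along which they close (so a half turn about z gives the same grasp; the last joint's range is limited). The gripper opens to 85 mm and grips with 20 to 120 N. Pads are 22 mm wide; open, the fingers measure 114 mm over their backs; the gripper's body (76 mm by 85 mm) begins 54 mm behind the grasp point. The pads swing forward as they close: fully open they stand 13 mm farther back than shut.
Start: joints at [-1.392, 0.342, 1.524, -0, 1.275, -0.146], TCP at [0.168, -0.498, 0.256] pointing down, gripper open.
Joint ranges: [-2.53, 2.53], [-0.77, 2.02], [0.04, 2.7], [-1, 4.14], [0.28, 2.66], [-3.11, 3.11]. Speed limits (rad/s): [2.57, 2.57, 3.14, 3.14, 3.14, 3.14].

### API

Orientations are given as a unit quaternion [x, y, z, w].
In Python, from workcell import r, command_gripper, optics gives the robot as it stands. The module is installed in compiled form; this text tells all that it offers. Calls block until the motion is done:
- r.reach(position, orientation): joint-space move of the TCP to a pose.
- r.move_straight(position, orientation=None, speed=0.15, max_force=None): straight line of the TCP; orientation=None keeps the orientation; speed is the mean speed in m/s. With max_force (N) it stops when the force on the tool has changed by that much, and returns True; else False.
- r.movej(angles): joint-space move.
- command_gripper(opening, force=None): finger opening in m; force is the grip in N (None keeps the last); returns when the fingers have stopped.
- r.hold(seconds).
- r.solve_ik(position, orientation): joint angles nearest the present ones, or None.
- r.read_state(): the state.
- optics.get_image(name): name is "scene" or "top"; returns (picture, depth): 384x512x3 uint8, red, green, blue; 384x512 float32, m along the optical axis (not along the pixel's ray), 0 where there is no reading.
- optics.camera_model(name): a dict with "K" (3x3 intrinsics, pixels), "k1" (the pictures are not rectified: a ray, as slopes to the right and down, at radius r is drawn at 1 + k1 r^2 times it, then the intrinsics apply), "R" (3x3) and "t" (3): a world point X has camera coordinates R X + t. Camera axes: x right, y down, z forward; pixel columns grow to the right and rows downward; lengths in m; the calibration is good to about 2 mm. A picture is of the moment at which its call begins. camera_model takes no time and is no camera call.
A pose or a line that the arm cannot do raises r.PlanningError and nothing moves.
- r.finish_job(): hands the job in; it is judged then, once.
The state is a dict: "time_s": time; "joint_positions": joint angles; "dq": joint speeds; "tau": joint torques, N m; "eef_pos": TCP position; "eef_rot": TCP orientation; "contact_force": force on the tool from outside, world axes, zero at the start; "torque": the same for the moment, N m; "grip_width": finger opening in m; "grip_force": force on a finger pad.
Only numpy, scipy, OpenCV 4.12 (cv2) and the standard library are available. Lean on these libraries where they do the work, as an engineer would, in place of code of your own. Each camera call takes 0.05 s, during which the arm holds its last target. There are 200 camera calls.

### The job

Get the bench controller ready and reset it: first press its open hinged cover down until the catch snaps and holds it shut by itself. Then draw the slim screwdriver out of the tool stand, reach its shaft straight down through the small round hole in the controller's top and push the recessed reset button fully down, and finish while still gripping the screwdriver and holding the button down, with the cover still latched. Leave the nut driver in the stand and the jar and the marker where they are.

Things in the scene. Friction and masses are not known exactly. Their poses are not given: they have to be found in the camera images.
- controller: Grey controller box, fixed to the bench, 120 (its x) x 140 (its y) x 55 mm high. Origin: centre of its underside; its -x side faces the robot when its yaw is 0, z up. A black hinged cover lies over its +y half, the reset hole is in the flat top of its -y half. It may stand left or right of the robot's middle, the tool stand on the other side.
- cover_press (a point): Point to press: on the ribbed top face of the cover, 68 mm from the hinge axis and 12 mm in from the free edge, in the middle of the cover's 70 mm width. Moves with the cover; with the cover shut it lies 60 mm above the bench. Its axes are the cover's: y along the hinge, z square to the top face.
- cover_hinge (a point): Point on the cover's hinge axis, at the same place across the width as cover_press; 57 mm above the bench. The axis runs along the controller's y; the cover reaches from it towards the controller's -x side and its free edge swings up.
- cover (a joint): Angle of the cover (rad): 0 shut flat, growing as the free edge rises; starts open at 0.8 to 1.1. A weak spring pushes it open; let go unlatched, it rises again to about 0.5. A sprung catch is met at about 0.11 and gives way at about 12 N on cover_press; below 0.06 it has snapped over and holds the cover shut, at rest near 0.01.
- reset_hole (a point): Centre of the mouth of the reset hole in the controller's top, 55 mm above the bench. Round, vertical, 13 mm in diameter; the button's white face lies 20 mm below the mouth. Axes as the controller's.
- reset_button (a joint): Travel of the reset button (m): 0 up, 0.005 fully down (bottom stop). Spring: 3 N to start it, 6 N fully down; it springs back when let go.
- screwdriver_grip (a point): Slim screwdriver, standing handle up in one of the two places of the tool stand. Round handle 28 mm in diameter and 100 mm long, slim bare shaft 4 mm in diameter and 74 mm long. This point lies on its axis in the handle, 40 mm below the top of the handle and 134 mm from the shaft's tip; in the stand it is about 150 mm above the bench. Its own y axis points along the tool, from tip to handle end. 70 g.
- screwdriver_tip (a point): Tip of the screwdriver's shaft.
- screwdriver: The screwdriver itself; origin on the side of the handle, 87 mm from the tip along its y axis (y points from tip to handle end).
- tool_stand: Tool stand fixed to the bench, 70 (x) x 160 (y) x 112 mm high, two places 80 mm apart along its y, each holding a tool upright: the wooden top plate is 112 mm above the bench and hugs the handle's lowest 22 mm loosely (33 mm holes); the shaft hangs below through an open frame. Lift a tool 100 mm to draw it clear of the stand (165 mm for its tip to pass over the other tool). The tools may lean by up to about 4 degrees in it. Origin: centre of its underside.
- nut_driver_grip (a point): Nut driver in the other place of the stand; leave it there. Handle 26 mm in diameter and only 78 mm long, so its top is 168 mm above the bench, about 22 mm lower than the screwdriver's; its shaft, 12 mm thick at the end, barely fits the reset hole. Point on its axis in the handle, about 140 mm above the bench.
- screw_jar_centre (a point): Centre of a white jar with a screw cap, 50 mm in diameter, 66 mm tall, standing between the controller and the stand. Leave it.
- marker_centre (a point): Centre of a marker pen 130 mm long, 18 mm thick, lying in front between the two. Leave it.

How it is judged:
By the outcome, as a careful person would: the job done as asked, in the order asked, and still so for the second after the job is handed in, while the arm keeps its last pose, push and grip.
It also fails if it takes over 61 s, if anything falls off the work surface, if the arm or the gripper's body presses on something with over 40 N, if the wrist force passes 120 N, or if a joint passes its speed limit or range.

## Working session

There is one attempt and no reset: what is moved stays moved. The work goes in short steps, each a Python script; the robot and the scene stay as the last script left them, time stands still between calls to the robot, and variables do not carry over. Pictures are saved under pics/ and viewed, at most 10 in all, crops included, and the job is handed in when it is done.

```bash
mkdir -p pics
cat > h.py <<'E'
import numpy as np, cv2
from workcell import r, command_gripper, optics
def cam(n):
    m=optics.camera_model(n); return [np.array(m[k],float) for k in ("K","R","t")]+[m["k1"]]
def ray(n,uv):
    K,R,t,k1=cam(n); D=np.array([k1,0,0,0,0.])
    p=cv2.undistortPoints(np.array(uv,float).reshape(-1,1,2),K,D).reshape(-1,2)
    d=np.c_[p,np.ones(len(p))]@R
    return -R.T@t,d
def onplane(n,uv,z):
    c,d=ray(n,uv); return c+d*((z-c[2])/d[:,2])[:,None]
def cloud(n,dep):
    v,u=np.mgrid[:384,:512]; c,d=ray(n,np.c_[u.ravel(),v.ravel()])
    return (c+d*dep.reshape(-1,1)).reshape(384,512,3)
def proj(n,X):
    K,R,t,k1=cam(n); return cv2.projectPoints(np.array(X,float).reshape(-1,1,3),cv2.Rodrigues(R)[0],t,K,np.array([k1,0,0,0,0.]))[0].reshape(-1,2)
E
python3 - <<'E'
from h import *
for n in ("scene","top"):
    p,d=optics.get_image(n); np.savez(n,p=p,d=d)
    cv2.imwrite(f"pics/{n}0.png",cv2.resize(p[:,:,::-1],(800,600),interpolation=cv2.INTER_CUBIC))
    K,R,t,k1=cam(n); print(n,K[0,0],k1,-R.T@t,R[2],(d>0).mean())
print(r.read_state())
E
```

```text
scene 426.60065647119075 -0.0005751981988221933 [0.1014531  0.53502653 0.86686722] [ 0.35629594 -0.52709761 -0.77150587] 0.995758056640625
top 390.3645056674339 -0.13051085066878737 [0.3988595  0.00468998 0.99577447] [ 0.07381166 -0.00731017 -0.99724541] 0.9959818522135416
{'time_s': 0.1, 'joint_positions': array([-1.39201822e+00,  3.42655704e-01,  1.52491889e+00,  1.35205821e-05,
        1.27538840e+00, -1.45982919e-01]), 'dq': array([ 0.00018112, -0.00167062, -0.0039091 , -0.00176583,  0.00044457,
        0.00229463]), 'tau': array([ 2.35961095e-03, -4.34446979e+01, -2.46491790e+01, -6.07762126e-05,
        4.74162342e-03, -1.83136706e-05]), 'eef_pos': array([ 0.16749424, -0.49722929,  0.25569496]), 'eef_rot': array([ 9.86845314e-01,  1.61665878e-01, -4.76936056e-06, -6.85181627e-04]), 'contact_force': array([0.44202516, 0.65589478, 0.7136405 ]), 'torque': array([0.01660749, 0.00229502, 0.001375  ]), 'grip_force': 0.0, 'grip_width': 0.08537515290996968}
```

View pics/scene0.png

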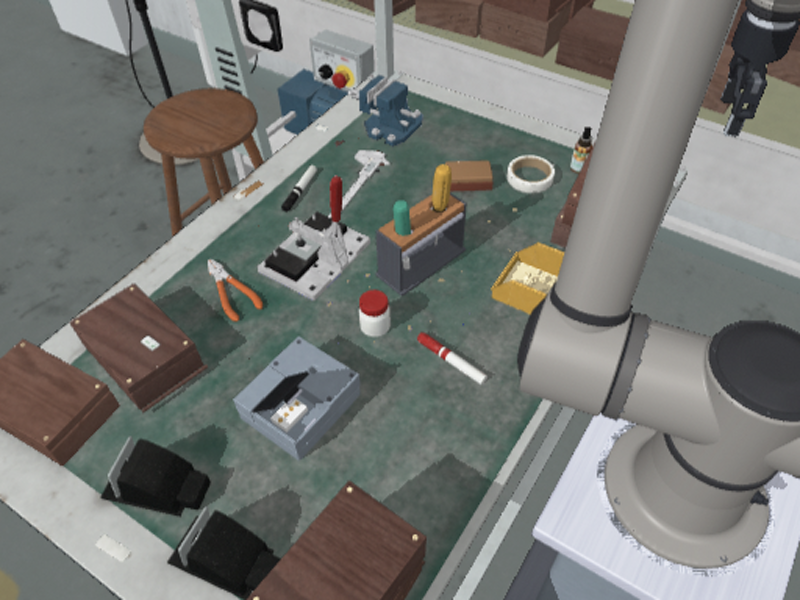

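View pics/top0.png

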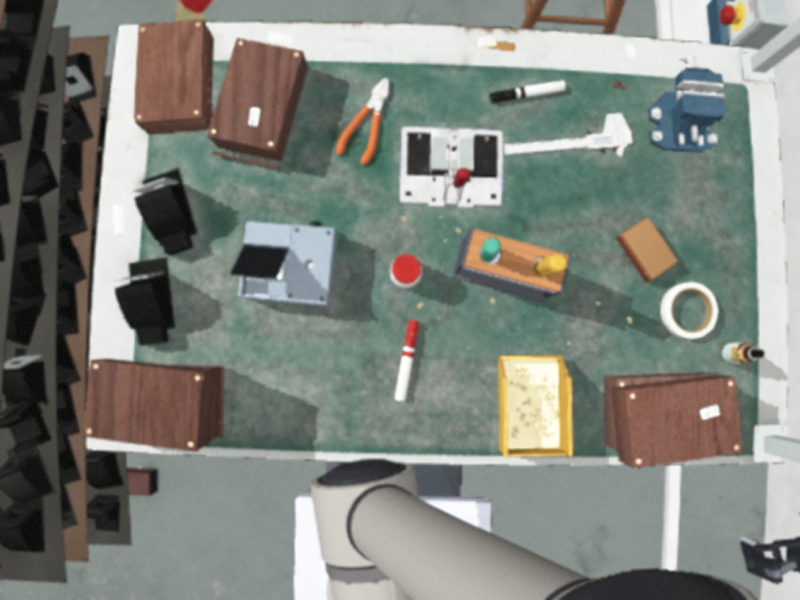

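The top view (800x600) shows the controller at (285,262), with its black cover open at (262,262) and the reset hole near (311,266). The tool stand is at (515,265), with the yellow handle at (550,265) and the green one at (490,250). The jar is at (406,270) and the marker at (406,360).

Run:
```python
from h import *
D={n:np.load(n+".npz") for n in("scene","top")}
for n in D:
    p,d=D[n]["p"],D[n]["d"]; P=cloud(n,d); hsv=cv2.cvtColor(p,cv2.COLOR_RGB2HSV)
    X,Y,Z=P[...,0],P[...,1],P[...,2]
    near=(Y>.05)&(Y<.4)&(X>.25)&(X<.65)
    # controller top plane
    m=(near&(abs(Z-.055)<.006)).astype(np.uint8)
    nc,l,s,c=cv2.connectedComponentsWithStats(m); i=1+np.argmax(s[1:,4]); print(n,"ctl top",s[i],np.median(Z[l==i]))
    bl=near&(hsv[...,2]<60)&(Z>.05)&(Z<.16)
    nc,l2,s2,c2=cv2.connectedComponentsWithStats(bl.astype(np.uint8)); j=1+np.argmax(s2[1:,4]); b=P[l2==j]
    cen=np.median(b,0); nrm=np.linalg.svd(b-cen)[2][2]; nrm*=np.sign(nrm[2]); print("cover",s2[j],cen,nrm,"ang",np.arccos(nrm[2]),"z",b[:,2].min(),b[:,2].max())
    for name,lo,hi in(("yel",(18,120,90),(32,255,255)),("grn",(65,90,60),(90,255,255))):
        q=(cv2.inRange(hsv,lo,hi)>0)&(Z>.105)&(Z<.25)&(Y<.05)
        Q=P[q]; print(name,q.sum(),Q.min(0),Q.max(0),Q.mean(0))
        top=Q[Q[:,2]>Q[:,2].max()-.006]; print("  top",len(top),top.mean(0))
    # wood plate
    w=(abs(Z-.112)<.005)&(Y<.05)&(Y>-.4)&(X>.25)&(X<.65)&(hsv[...,0]<18)
    W=P[w]; print("plate",len(W),np.median(W[:,2]),cv2.minAreaRect(W[:,:2].astype(np.float32)*1000))
def crop(n,x0,y0,x1,y1,k):
    return cv2.resize(D[n]["p"][y0:y1,x0:x1,::-1],None,fx=k,fy=k,interpolation=cv2.INTER_CUBIC)
a=crop("top",140,130,225,205,5); b=crop("top",285,140,370,200,4)
c=crop("scene",140,205,240,300,5)[:, :]; 
H=np.zeros((600,800,3),np.uint8)
a=cv2.resize(a,(400,353));H[:353,:400]=a
c=cv2.resize(c,(400,380));H[:380,400:]=c
b=cv2.resize(b,(300,212));H[385:597,:300]=b
e=crop("scene",235,95,305,190,2);H[400:590,420:560]=e
cv2.imwrite("pics/c1.png",H)
```

```text
scene ctl top [ 149  215   81   70 1830] 0.055390903127807756
cover [ 81 281  34  32 576] [0.6070656  0.379238   0.06459369] [-0.49148219 -0.18658488  0.85066523] ang 0.5535469246684865 z 0.050010696735697024 0.07951255098011645
yel 294 [ 0.50291593 -0.22280093  0.1058637 ] [ 0.53073792 -0.19589002  0.19315714] [ 0.51420108 -0.20433465  0.15803094]
  top 45 [ 0.51650824 -0.21029459  0.18982109]
grn 197 [ 0.52653385 -0.13617805  0.10663023] [ 0.55290362 -0.11229041  0.17018019] [ 0.53668729 -0.12033518  0.14592788]
  top 49 [ 0.5403036  -0.12382885  0.16712437]
plate 630 0.11230375843551177 ((488.0726013183594, -210.99546813964844), (398.3353271484375, 100.1864013671875), 50.82260513305664)
top ctl top [ 156  142   58   53 1732] 0.05451663636617288
cover [149 157  34  20 507] [0.51992209 0.21011978 0.0938191 ] [ 0.76777021 -0.02752469  0.64013381] ang 0.8761238974596242 z 0.059296000691418826 0.12190264930205963
yel 218 [ 0.5050922  -0.24387414  0.10714027] [ 0.54261585 -0.19809548  0.19264682] [ 0.51727594 -0.20928389  0.16822869]
  top 82 [ 0.51798051 -0.21292287  0.18892564]
grn 120 [ 0.52840481 -0.1358611   0.11212761] [ 0.55009518 -0.11489049  0.17002839] [ 0.53781558 -0.12520606  0.15835867]
  top 72 [ 0.54083339 -0.12634794  0.16678349]
plate 1152 0.11164298095110847 ((440.13720703125, -254.22650146484375), (397.5873107910156, 126.1728744506836), 43.06879425048828)
```

View pics/c1.png

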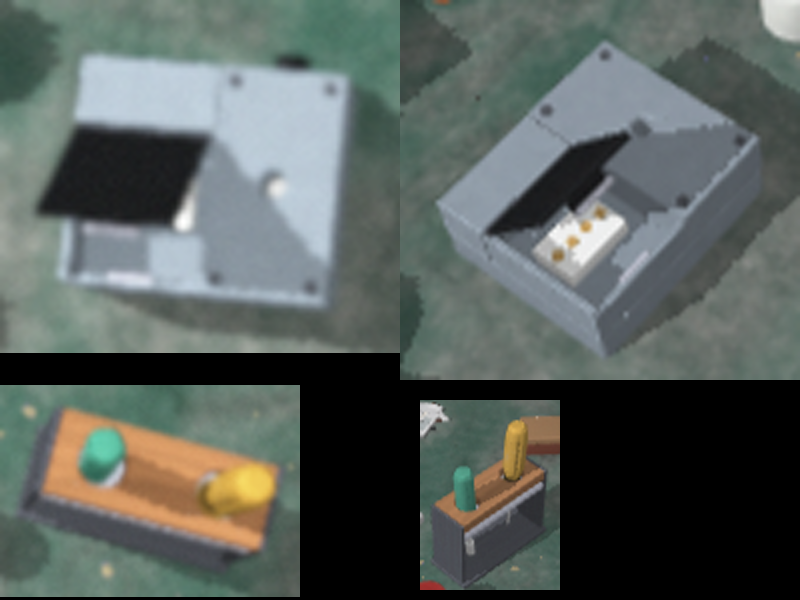

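Run:
```python
from h import *
from scipy.optimize import least_squares
D={n:np.load(n+".npz") for n in("scene","top")}
pts=dict(yel=[],grn=[])
for n in D:
    p,d=D[n]["p"],D[n]["d"]; P=cloud(n,d); hsv=cv2.cvtColor(p,cv2.COLOR_RGB2HSV)
    X,Y,Z=np.moveaxis(P,2,0)
    near=(Y>.05)&(Y<.4)&(X>.35)&(X<.65)
    m=cv2.morphologyEx((near&(abs(Z-.055)<.006)).astype(np.uint8),cv2.MORPH_OPEN,np.ones((3,3)))
    Q=P[m>0]; rc=cv2.minAreaRect((Q[:,:2]*1000).astype(np.float32)); print(n,"rect",rc)
    bl=(hsv[...,2]<60)&(abs(X-.53)<.08)&(abs(Y-.21)<.07)&(Z>.055)&(Z<.15)
    b=P[cv2.erode(bl.astype(np.uint8),np.ones((3,3)))>0]
    cen=b.mean(0); nr=np.linalg.svd(b-cen)[2][2]; nr*=np.sign(nr[2]); print(" cover",len(b),cen,nr,np.arccos(nr[2]),b.min(0),b.max(0))
    for name,lo,hi,zt in(("yel",(18,120,60),(32,255,255),.18),("grn",(65,90,60),(90,255,255),.158)):
        q=(cv2.inRange(hsv,lo,hi)>0)&(Z>.12)&(Z<zt)&(Y<.05)
        q=cv2.erode(q.astype(np.uint8),np.ones((2,2)))>0; pts[name].append(P[q])
for name,R,z0 in(("yel",.014,.15),("grn",.013,.14)):
    for sel in ([0],[1],[0,1]):
        Q=np.vstack([pts[name][i] for i in sel])
        def f(a):
            c=np.array([a[0],a[1],z0]); u=np.array([a[2],a[3],1]); u/=np.linalg.norm(u)
            return np.linalg.norm(np.cross(Q-c,u),axis=1)-R
        s=least_squares(f,[*Q[:,:2].mean(0),0,0],loss="soft_l1",f_scale=.001)
        print(name,sel,len(Q),s.x,np.median(abs(f(s.x))))
T=lambda L:np.array([[140+(x+.5)/.941/5-.5,130+(y+.5)/.941/5-.5] for x,y in L])
S=lambda L:np.array([[140+(x-400+.5)/4-.5,205+(y+.5)/4-.5] for x,y in L])
print("hole",onplane("top",T([(275,185)]),.055),onplane("scene",S([(640,127)]),.055))
print("corners top",onplane("top",T([(82,56),(350,75),(325,293),(62,278)]),.055))
print("corners scene",onplane("scene",S([(604,42),(758,138),(598,312),(437,206)]),.055))
print("cover hinge ends",onplane("top",T([(78,126),(213,135)]),.058), onplane("scene",S([(634,133)]),.058))
```

```text
scene rect ((522.6900634765625, 253.07394409179688), (173.18148803710938, 293.76434326171875), 0.03268320485949516)
 cover 192 [0.51121057 0.21895853 0.10452647] [ 0.7410446  -0.05279225  0.66937724] 0.8374261164962776 [0.49516903 0.18798629 0.07825111] [0.53410299 0.24787665 0.12259607]
top rect ((521.4906616210938, 252.34902954101562), (168.82814025878906, 294.0753479003906), 0.13460376858711243)
 cover 391 [0.51993488 0.20953146 0.09410937] [ 0.77463451 -0.02887744  0.63174953] 0.8869882259747511 [0.49788207 0.17932549 0.06345501] [0.54364378 0.24092285 0.12190265]
yel [0] 159 [ 0.5187153  -0.21232041 -0.02972305 -0.03596128] 0.0010160336663358662
yel [1] 56 [ 0.51945086 -0.21382988 -0.02905931  0.01594848] 0.0004420539383620421
yel [0, 1] 215 [ 0.51896202 -0.21273579 -0.02509668 -0.0274079 ] 0.0009071674984857583
grn [0] 78 [ 5.41763002e-01 -1.27678543e-01  4.90704518e-04  5.84351381e-02] 0.0007625454956841264
grn [1] 12 [ 0.54226853 -0.12941682  0.00894256  0.04309295] 0.0002445029807945408
grn [0, 1] 90 [ 0.54201017 -0.12764666 -0.00084259  0.05630337] 0.0007017540252485868
hole [[0.5225635  0.13964663 0.055     ]] [[0.52405117 0.14355599 0.055     ]]
corners top [[0.58794806 0.24414946 0.055     ]
 [0.58122817 0.10299943 0.055     ]
 [0.467348   0.11160589 0.055     ]
 [0.47121675 0.24864427 0.055     ]]
corners scene [[0.58021688 0.10633239 0.055     ]
 [0.46221317 0.11321878 0.055     ]
 [0.46970974 0.24992977 0.055     ]
 [0.58699428 0.24669828 0.055     ]]
cover hinge ends [[0.55037741 0.24348403 0.058     ]
 [0.54737391 0.17252998 0.058     ]] [[0.52283868 0.15014487 0.058     ]]
```

```bash
cat >> h.py <<'E'
from scipy.spatial.transform import Rotation as Ro
YAW=-0.047
def down(yaw=0.): return (Ro.from_euler("z",yaw)*Ro.from_quat([1,0,0,0])).as_quat()
def st(msg=""):
    s=r.read_state(); print(msg,"t%.1f"%s["time_s"],np.round(s["eef_pos"],4),"F",np.round(s["contact_force"],1),"w %.4f gf %.0f"%(s["grip_width"],s["grip_force"])); return s
E
cat > press.py <<'E'
from h import *
H=np.array([.549,.208,.057]); ex=np.array([np.cos(YAW),np.sin(YAW),0]); q=down(YAW)
print(r.tip_extent)
def tcp(th,rho=.070,up=0.):
    c=H-rho*np.cos(th)*ex+(.003+up)*np.sin(th)*ex+np.array([0,0,rho*np.sin(th)+(.003+up)*np.cos(th)])
    return c+.011*ex+np.array([0,0,r.tip_extent])
p0=tcp(.9,up=.02)
command_gripper(0.0,60)
r.reach([p0[0],p0[1],.24],q); st("above")
print(r.tip_extent)
r.move_straight(p0,q,speed=.12)
for th in (.9,.7,.5,.33,.2):
    hit=r.move_straight(tcp(th),q,speed=.1,max_force=30); st(f"th{th} {hit}")
    if hit: break
else:
    e=tcp(0.)-[0,0,.006]
    print(r.move_straight(e,q,speed=.03,max_force=28)); st("pressed")
E
python3 press.py
```

```text
0.025
above t3.7 [0.5348 0.208  0.24  ] F [ 0.4  0.  -0.3] w -0.0001 gf 0
0.025
th0.9 False t4.9 [0.5191 0.2096 0.1393] F [-0.   0.5  0.2] w 0.0000 gf 0
th0.7 False t5.2 [0.5086 0.2099 0.1296] F [ 1.1  0.6 -0.7] w -0.0002 gf 0
th0.5 False t5.5 [0.5001 0.2103 0.1182] F [ 0.7 -0.6 -0.3] w 0.0001 gf 0
th0.33 False t5.8 [0.4948 0.2105 0.1075] F [ 0.7 -0.1  0.4] w -0.0001 gf 0
th0.2 False t6.0 [0.492  0.2106 0.0989] F [-0.5 -0.8  0.3] w -0.0000 gf 0
True
pressed t6.6 [0.491  0.211  0.0848] F [-2.9 -1.4 12.1] w 0.0000 gf 6
```

Run:
```python
from h import *
s=r.read_state(); p=s["eef_pos"]
r.move_straight(p+[0,0,.16],speed=.3); 
r.reach([.50,-.0,.30],down(0)); command_gripper(.085); st("off")
ims=[]
for n,(x0,y0,x1,y1) in (("scene",(140,205,240,300)),("top",(140,130,225,205))):
    I,d=optics.get_image(n); np.savez(n+"1",p=I,d=d)
    ims.append(cv2.resize(I[y0:y1,x0:x1,::-1],(400,400*(y1-y0)//(x1-x0)),interpolation=cv2.INTER_CUBIC))
    P=cloud(n,d); X,Y,Z=np.moveaxis(P,2,0); hsv=cv2.cvtColor(I,cv2.COLOR_RGB2HSV)
    b=P[(hsv[...,2]<60)&(abs(X-.51)<.06)&(abs(Y-.208)<.05)&(Z>.04)&(Z<.15)]
    print(n,len(b),b.min(0),b.max(0),b.mean(0), np.polyfit(b[:,0],b[:,2],1))
H=np.zeros((380,800,3),np.uint8)
H[:380,:400]=ims[0][:380]; H[:ims[1].shape[0],400:]=ims[1]
cv2.imwrite("pics/c2.png",H)
```

```text
off t8.9 [ 0.5 -0.   0.3] F [-0.1 -0.9 -0. ] w 0.0848 gf 0
scene 950 [0.46564692 0.17853588 0.05719445] [0.54597539 0.25029537 0.06529099] [0.50497643 0.21517783 0.06113723] [-0.01639283  0.06941523]
top 815 [0.46874939 0.17785491 0.05449492] [0.5446858  0.24500826 0.06581721] [0.50650592 0.2114635  0.0601538 ] [-0.02381831  0.07221792]
```

View pics/c2.png

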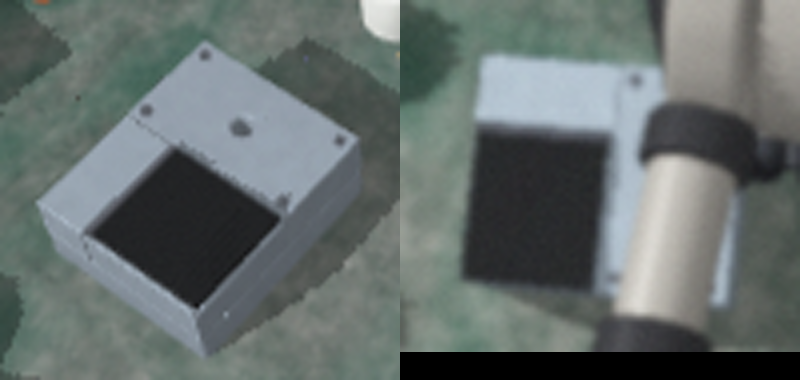

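The cover is latched: it lies flat in both views, about 60 mm above the bench. The scene crop shows the hole at (240,127). Next I'll grasp the yellow screwdriver.

```bash
cat > grasp.py <<'E'
from h import *
u=np.array([-.027,-.015,1]); u/=np.linalg.norm(u)
y=-np.array([np.sin(.26),np.cos(.26),0]); z=-u; y-=y@z*z; y/=np.linalg.norm(y); x=np.cross(y,z)
q=Ro.from_matrix(np.c_[x,y,z]).as_quat()
g=np.array([.519,-.213,.150])+.006*u   # TCP
up=g+.10*u
print(r.solve_ik(up,q), r.solve_ik(g+.18*u,q), r.solve_ik(np.array([.523,.141,.30]),down(-.26)))
r.reach(up,q); command_gripper(.06); st("pre")
print(r.move_straight(g,q,speed=.1,max_force=12)); st("at")
command_gripper(0.,80); st("grip")
print(r.move_straight(g+.18*u,q,speed=.12,max_force=25)); st("lift")
ims=[]
for n in ("scene","top"):
    I,d=optics.get_image(n); np.savez(n+"2",p=I,d=d)
    ims.append(cv2.resize(I[:,:,::-1],(400,300),interpolation=cv2.INTER_AREA))
cv2.imwrite("pics/c3.png",np.hstack(ims))
E
python3 grasp.py
```

```text
[-0.54510986  0.39472103  1.44549996  0.02794074  1.28616887  1.27780587] [-0.54903265  0.34590424  1.29997467  0.02698601  1.48054373  1.27929692] [ 1.21821250e-01  3.43144286e-01  1.40048716e+00 -4.44089210e-16
  1.39796120e+00  1.95261758e+00]
pre t10.3 [ 0.5164 -0.2138  0.2563] F [ 0.3  0.5 -0.3] w 0.0600 gf 0
False
at t11.4 [ 0.5192 -0.2133  0.1567] F [ 1.  -1.1 -0.1] w 0.0601 gf 0
grip t11.8 [ 0.5191 -0.2131  0.1567] F [-0.2  1.6  4.4] w 0.0266 gf 78
False
lift t13.5 [ 0.5138 -0.2157  0.3352] F [ 0.5  0.7 -1.1] w 0.0263 gf 78
```

View pics/c3.png

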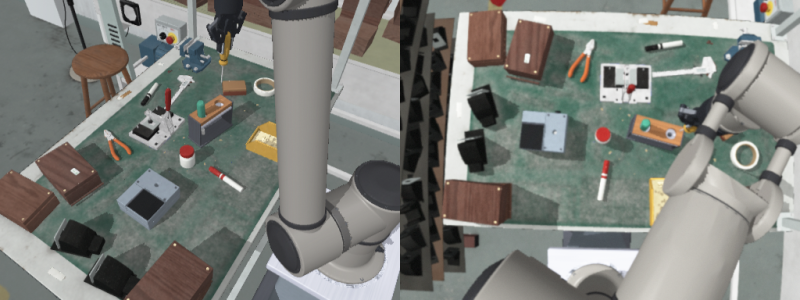

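The screwdriver is held and clear of the stand. The nut driver is still in place, and the controller is in view with its cover shut. I'll move above the hole and measure the shaft.

Run:
```python
from h import *
q=down(-.26)
r.reach([.523,.1415,.335],q); st()
r.move_straight([.523,.1415,.235],q,speed=.15); st()
r.hold(.3)
ims=[]
for n in ("scene","top"):
    I,d=optics.get_image(n); np.savez(n+"3",p=I,d=d)
    uv=proj(n,[[.523,.1415,.095],[.523,.1415,.055]]); print(n,uv)
    x0,y0=int(uv[1,0])-45,int(uv[1,1])-75
    x0=max(x0,0);y0=max(y0,0); print(x0,y0)
    ims.append(cv2.resize(I[y0:y0+110,x0:x0+80,::-1],(400,550),interpolation=cv2.INTER_CUBIC))
cv2.imwrite("pics/c4.png",np.hstack(ims))
```

```text
t14.9 [0.5233 0.1405 0.3349] F [ 0.1  0.1 -1.6] w 0.0267 gf 78
 t15.7 [0.5237 0.1412 0.2359] F [-0.5 -0.3 -0.4] w 0.0264 gf 78
scene [[198.49119391 225.77200924]
 [200.5332798  235.95514335]]
155 160
top [[194.91591797 166.41677318]
 [197.30419943 168.72794779]]
152 93
```

View pics/c4.png

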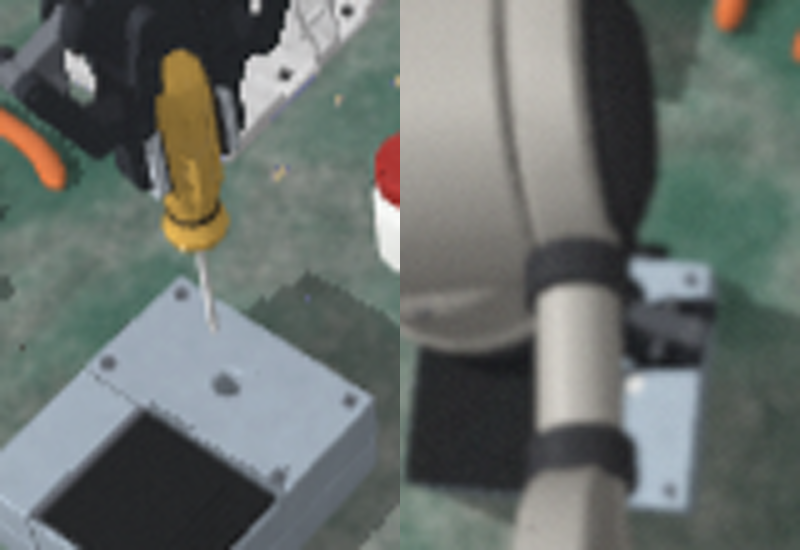

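In the scene crop the tip is at (214,328) and the hole at (226,384), so the shaft's line passes about 1 mm beside the hole. The wrist hides the tip from the top camera. I'll fit the handle axis to the scene depth and compare it with the hole's mouth.

```bash
cat > meas.py <<'E'
from h import *
from scipy.optimize import least_squares
def hole(n,f):
    D=np.load(f); I=cv2.cvtColor(D["p"],cv2.COLOR_RGB2GRAY).astype(float)
    u,v=proj(n,[[.523,.1415,.055]])[0].round().astype(int)
    w=I[v-7:v+8,u-7:u+8]; bg=np.median(w); W=np.clip(bg-8-w,0,None) if n=="scene" else np.clip(abs(w-bg)-12,0,None)
    nc,l,s,c=cv2.connectedComponentsWithStats((W>0).astype(np.uint8)); k=min(range(1,nc),key=lambda i:np.hypot(*(c[i]-7))+ (9 if s[i,4]<4 else 0))
    m=l==k; vv,uu=np.nonzero(m); bb=[uu.min(),uu.max(),vv.min(),vv.max()]
    uv=np.array([uu.mean()+u-7,vv.mean()+v-7]); print(n,f,"hole px",uv,s[k,4],bb,onplane(n,uv,.055)[0]); return uv
if __name__=="__main__":
    hole("scene","scene1.npz"); hole("scene","scene3.npz"); hole("top","top2.npz")
    D=np.load("scene3.npz"); P=cloud("scene",D["d"]); hsv=cv2.cvtColor(D["p"],cv2.COLOR_RGB2HSV); X,Y,Z=np.moveaxis(P,2,0)
    q=(cv2.inRange(hsv,(18,120,60),(32,255,255))>0)&(abs(X-.523)<.03)&(abs(Y-.141)<.03)
    Z0=P[q][:,2]; print("yellow z",Z0.min(),Z0.max())
    q=cv2.erode((q&(Z>.19)&(Z<.255)).astype(np.uint8),np.ones((2,2)))>0; Q=P[q]
    def f(a):
        u=np.array([a[2],a[3],1]); u/=np.linalg.norm(u)
        return np.linalg.norm(np.cross(Q-[a[0],a[1],.22],u),axis=1)-a[4]
    for fixR in (0,1):
        g=(lambda a:f(np.r_[a,.014])) if fixR==0 else f
        s=least_squares(g,[.523,.141,0,0]+([.014] if fixR else []),loss="soft_l1",f_scale=.001).x
        print(len(Q),s,"at .095",s[:2]-.125*s[2:4],"at .055",s[:2]-.165*s[2:4])
    # shaft: pixels between tip and ferrule, brightest vs. background is mixed; use depth along it
    a,b=np.array([195.,210.]),np.array([197.5,225.3])
    for k in np.linspace(0,1,9):
        u,v=(a+k*(b-a)); row=P[int(round(v)),int(round(u))-1:int(round(u))+2]; print(np.round(row[np.argmax(row[:,2])],4),int(round(v)))
    for z in (.09,.093,.095,.098,.10): print(z,onplane("scene",[197.4,225.4],z)[0])
E
python3 meas.py
```

```text
scene scene1.npz hole px [199.5        236.67857143] 28 [np.int64(3), np.int64(8), np.int64(5), np.int64(10)] [0.52377433 0.14438132 0.055     ]
scene scene3.npz hole px [199.5862069  236.75862069] 29 [np.int64(3), np.int64(8), np.int64(5), np.int64(10)] [0.52346925 0.14445105 0.055     ]
top top2.npz hole px [196.97058824 168.23529412] 34 [np.int64(4), np.int64(10), np.int64(3), np.int64(9)] [0.52418579 0.14236524 0.055     ]
yellow z 0.16983018153791574 0.2869502272424067
176 [ 0.52307917  0.14163898 -0.02720761  0.00677615] at .095 [0.52648012 0.14079196] at .055 [0.52756843 0.14052091]
176 [ 0.52121079  0.14222414 -0.03057371 -0.00426362  0.01225946] at .095 [0.52503251 0.14275709] at .055 [0.52625546 0.14292764]
[0.5233 0.145  0.1558] 210
[0.5232 0.1434 0.1472] 212
[0.522  0.1456 0.1434] 214
[0.5222 0.1438 0.1343] 216
[0.5227 0.1444 0.1274] 218
[0.5231 0.1453 0.1207] 220
[0.5215 0.1445 0.1173] 221
[0.523  0.1442 0.1086] 223
[0.5225 0.1459 0.1033] 225
0.09 [0.5284449  0.13945448 0.09      ]
0.093 [0.526796   0.14098205 0.093     ]
0.095 [0.52569673 0.14200042 0.095     ]
0.098 [0.52404783 0.14352799 0.098     ]
0.1 [0.52294857 0.14454637 0.1       ]
```

Run:
```python
from h import *
q=down(-.26)
r.move_straight([.5225,.142,.205],q,speed=.1); s0=st()
h=r.move_straight([.5225,.142,.166],q,speed=.03,max_force=2.5); s=st(f"hit {h}")
```

```text
t16.6 [0.5225 0.142  0.205 ] F [-0.3  0.3 -0.6] w 0.0270 gf 78
hit True t17.5 [0.5223 0.142  0.1735] F [0.5 0.2 4.1] w 0.0264 gf 79
```

The tip went through the hole and met something at the button's depth. Now I'll push it to the stop.

Run:
```python
from h import *
q=down(-.26)
for i in range(12):
    p=r.read_state()["eef_pos"]; z=.1735-.001*(i+1)
    h=r.move_straight([.5224,.142,z],q,speed=.01,max_force=12); s=st(f"{z:.4f} {h}")
    if h or s["contact_force"][2]>15: break
r.hold(.5); st("held")
I,d=optics.get_image("scene"); np.savez("scene4",p=I,d=d)
a=cv2.resize(I[160:290,130:250,::-1],(550,596),interpolation=cv2.INTER_CUBIC)
cv2.imwrite("pics/c5.png",a)
```

```text
0.1725 False t17.8 [0.5225 0.142  0.1727] F [-0.9 -0.3  2.9] w 0.0265 gf 79
0.1715 False t18.0 [0.5225 0.142  0.1716] F [-0.6  0.2  4.5] w 0.0267 gf 79
0.1705 False t18.3 [0.5225 0.142  0.1706] F [-0.7 -0.3  5.8] w 0.0262 gf 79
0.1695 False t18.5 [0.5227 0.142  0.1703] F [-1.  -0.6  8.7] w 0.0265 gf 80
0.1685 False t18.8 [0.5229 0.142  0.17  ] F [-2.7 -1.4 14.6] w 0.0265 gf 80
0.1675 False t19.0 [0.5231 0.142  0.1697] F [-3.1 -0.9 19.4] w 0.0267 gf 80
held t19.5 [0.5231 0.142  0.1697] F [-3.6 -0.9 18.4] w 0.0266 gf 80
```

View pics/c5.png

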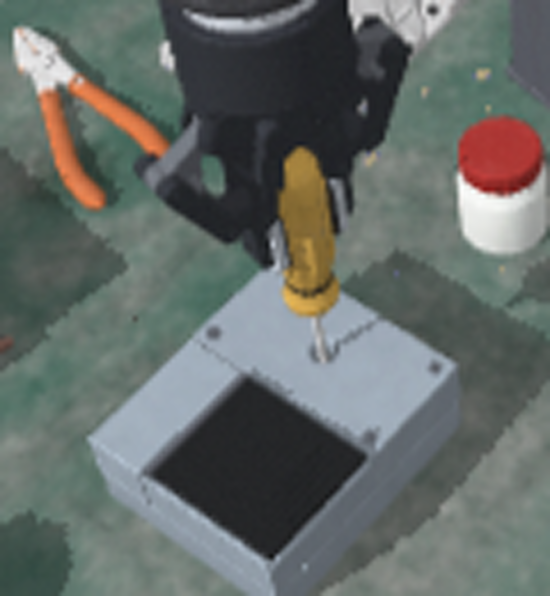

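The shaft stands in the hole at (322,350) and the cover is flat and shut. Past about 6 N the force climbed steeply to 18 N, so the button is at its stop. I'll hand it in.

```bash
python3 -c "
from h import *
st(); print(r.finish_job())"
```

```text
t19.6 [0.5231 0.142  0.1697] F [-3.7 -1.5 18.3] w 0.0269 gf 80
the job is handed in; nothing more can be done
None
```

I handed the job in at 19.6 s: the cover is latched shut, and the gripped screwdriver is holding the reset button against its stop at about 18 N; the hand-in returned no verdict.

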